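# Chalk up: hang the chalk caddy on the accessory rail

## Robot

A 7-joint arm with a two-finger parallel gripper is mounted at the origin on the work surface. World frame = base frame: x ahead of the robot, y to its left, z up, the work surface at z = 0. Lengths are in m, angles in rad, forces in N, time in s.
With the tool pointing down it reaches from about 0.425 to 0.925 m from the base axis. Payload 6.8 kg.
Tool frame: the origin (TCP) lies on the front face of the gripper's body, between the roots of the fingers; the fingertips stand 80 mm ahead of it and the grasp point (between the pads) lies 61 mm ahead of it; z points along the fingers, y is the line along which they close (so a half turn about z gives the same grasp; the last joint's range is limited). The gripper opens to 88 mm and grips with 3 to 60 N. Pads are 20 mm wide; open, the fingers measure 115 mm over their backs; the gripper's body (75 mm by 178 mm) begins 61 mm behind the grasp point.
Start: joints at [1.159, 0.477, 0.022, 1.555, -0.011, 1.109, -0.083], TCP at [0.202, -0.644, 0.303] pointing down, gripper open.
Joint ranges: [-2.96, 2.96], [-0.34, 2.1], [-1.41, 1.46], [0.24, 2.44], [-1.37, 4.51], [0.17, 1.92], [-2.96, 2.96]. Speed limits (rad/s): [2.39, 2.39, 3.14, 3.14, 3.14, 3.14, 3.14].

## Interface

Orientations are given as a unit quaternion [w, x, y, z].
In Python, from bench import arm gives the robot as it stands. The module is installed in compiled form; this text tells all that it offers.
- The arm moves only by the tool play_rows, never from a script. Its arguments are lists of equal length, an entry for each row: "delta_pos": the shift along the tool's x, y, z in mm, a list of three; "spin": the turn about the tool's z in rad; "hand": the finger opening in mm, from 0 to 87.8. A call has 1 to 5 rows; each row shifts and turns the commanded pose from where the row before left it, along the tool's axes as they then stand; what a row does not reach is not made up. A row lasts 1/8 s, in which the tool goes at most 62.5 mm and 10.7 degrees, less where a joint would pass 70% of its speed; a pose out of reach is approached as far as the arm can. A call is refused whole if a number of a shift passes 62.5 or a number of a turn 0.188, either way. A call with a gripper value outside its range is refused whole. The fingers move at their own pace and stop on an object; "force" is the grip in N (left out, the last holds). Time passes only in rows, so rows that do not move let the fingers close. It gives the time, the measured TCP pose, the force, the opening and the grip force at its end, in the units of the state.
- arm.get_state(): the state, without advancing time (a new reading comes with each control period).
- arm.read_camera(name): name is "scene" or "top" or "wrist"; returns a dict with "pixels" (420x560x3 uint8, blue, green, red), "range_z" (420x560 float32, m along the optical axis (not along the pixel's ray), 0 where there is no reading), "mtx" (3x3 intrinsics, pixels), "rvec" (rotation vector, rad) and "tvec" (3), from world to camera coordinates, as OpenCV has them. Camera axes: x right, y down, z forward; pixel columns grow to the right and rows downward; lengths in m; the calibration is good to about 2 mm. A picture is of the moment at which its call begins.
- arm.job_done(): hands the job in; it is judged then, once.
The state is a dict: "time_s": time; "joint_positions": joint angles; "qvel": joint speeds; "joint_efforts": joint torques, N m; "tcp_pos": TCP position; "eef_rot": TCP orientation; "force": force on the tool from outside, world axes, zero at the start; "moment": the same for the moment, N m; "grip_width": opening from 0.0 (shut) to 1.0 (fully open); "finger_force": force on a finger pad.
Only numpy, scipy, OpenCV 4.12 (cv2) and the standard library are available. Lean on these libraries where they do the work, as an engineer would, in place of code of your own. Each camera call takes 0.05 s, during which the arm holds its last target. There are 200 camera calls.

## Task

Put the blue chalk into one of the two end pockets of the wooden chalk caddy, then hook the caddy over the brass rail in line with the orange square and, keeping it on the rail, slide it along until it lines up with the ivory diamond. Leave it hanging there freely with the chalk in it, keep it upright throughout, and leave the other things where they are.

Things in the scene. Friction and masses are not known exactly. Their poses are not given: they have to be found in the camera images.
- caddy: Loose chalk caddy, 0.25 to 0.4 kg: pale wooden tray 54 (x) x 190 (y) x 22 mm high, brass hook and square wooden grip above its middle, 180 mm high in all; starts standing on the cloth. Origin: centre of underside, z up. Its middle, y = -45 to 45 mm, is solid up to the rim, with an open pocket at each end. Starting yaw within 0.25 rad of 0: the hook's lip, on +x, faces away from the robot
- caddy_pocket_l (a point): Centre of the floor of the end pocket on the caddy's +y side: x 0, y 68, z 5 mm in the caddy's frame. The pocket is 46 mm square inside, its walls 4 mm thick, the rim at z = 22 mm
- caddy_pocket_r (a point): The same for the equal pocket on the caddy's -y side (y = -68 mm)
- caddy_grip (a point): Middle of the caddy's grip, a wooden post 20 x 20 mm, z = 138 to 180 mm above the underside, at x = y = 0: x 0, y 0, z 159 mm. The brass hook below it is 36 mm in x and 30 mm in y
- caddy_seat (a point): Where the bar's axis lies when the caddy hangs: x 0, y 0, z 125 mm in the caddy's frame, under an inverted V. A 5 mm strap rises from the tray at x = -18 to -13 mm; the lip, x = 13 to 18 mm, ends at z = 100 mm. The bar (along the caddy's y) enters from its +x side through the gap between chalk top (z = 30 mm) and lip end; then the caddy is lowered until the V sits on the bar
- chalk_blue: Loose blue chalk cube, 25 mm, 25 g; origin: centre of its underside; any yaw
- chalk_blue_center (a point): Centre of the blue chalk cube
- rail: Fixed mahogany stand with a 12 mm brass bar along its y, bar axis 175 mm above the table. Plank 20 mm thick, x = -35 to 75, y = -320 to 320 mm; 22 mm posts at x = 0, y = -290 and 290 mm, with brass balls up to z = 200 mm. Origin: on the table below the bar's middle; yaw within 0.1 rad of 0, -x side to the robot. A caddy hanging on it has its underside 50 mm above the table
- rail_mid (a point): Middle of the bar, on its axis; axes as the rail's (y along the bar)
- diamond: Fixed ivory diamond, 20 mm sides set on their corner, 4 mm thick, on the plank 55 mm beyond the bar (rail's +x): the mark where the caddy must end. Origin: centre of its underside; its y runs along the bar. It may be at either half of the rail
- square: Fixed orange square, 24 x 24 x 4 mm, on the plank 55 mm beyond the bar, in the other half of the rail from the diamond, 180 to 280 mm away from it along the bar: marks where the caddy is hooked on. Origin: centre of its underside; its y runs along the bar
- chalk_red: Loose red chalk cube, 25 mm, to be left alone; origin: centre of its underside
- tip_tool: Loose brass cue tip tool, a waisted disc 32 mm across and 34 mm high, to be left alone; origin: centre of its underside
- mug: Loose white mug, 80 mm across, 95 mm high, at the left side, to be left alone; origin: centre of its underside
- brush: Loose wooden brush lying at the left side, to be left alone; origin: on its underside

How it is judged:
On the way, in this order (a step that is already met when the one before it is completed fails the run):
1. the blue chalk lies in an end pocket of the caddy (x of chalk_blue_center in the frame of caddy between -0.026 and 0.026 m and z of chalk_blue_center in the frame of caddy between 0.01 and 0.03 m and (y of chalk_blue_center in the frame of caddy between 0.044 and 0.093 m or y of chalk_blue_center in the frame of caddy between -0.093 and -0.044 m)), for 0.2 s.
2. the caddy is hooked on the rail in line with the orange square, within 40 mm along the bar (x of caddy_seat in the frame of rail_mid between -0.012 and 0.012 m and z of caddy_seat in the frame of rail_mid between -0.008 and 0.012 m and y of caddy_seat in the frame of square between -0.04 and 0.04 m), for 0.2 s.
3. still on the rail, the caddy slides past the stretch from 100 to 40 mm short of the diamond (x of caddy_seat in the frame of rail_mid between -0.012 and 0.012 m and z of caddy_seat in the frame of rail_mid between -0.008 and 0.012 m and (y of caddy_seat in the frame of diamond between 0.04 and 0.1 m or y of caddy_seat in the frame of diamond between -0.1 and -0.04 m)), for 0.05 s.
At the end, for the whole second after the job is handed in: The caddy hangs still and free on the bar, its seat within 8 mm sideways and 6 mm in height of the bar's axis, tilted less than 0.15 rad, within 12 mm of the diamond along the bar, with the blue chalk lying in an end pocket (all of step 1 and x of caddy_seat in the frame of rail_mid between -0.008 and 0.008 m and z of caddy_seat in the frame of rail_mid between -0.006 and 0.006 m and y of caddy_seat in the frame of diamond between -0.012 and 0.012 m and contact force between caddy and rail above 1 N and contact force between caddy and the fingers below 0.1 N and angle between caddy's own z axis and vertical below 0.15 rad and linear speed of caddy below 0.03 m/s); the robot touches nothing.
It fails at once if the red chalk cube is moved more than 30 mm (distance of chalk_red from where it was at the start of the episode above 0.03 m).
It fails at once if the brass tip tool is moved more than 30 mm (distance of tip_tool from where it was at the start of the episode above 0.03 m).
It fails at once if the mug is moved more than 30 mm (distance of mug from where it was at the start of the episode above 0.03 m).
It fails at once if the brush is moved more than 30 mm (distance of brush from where it was at the start of the episode above 0.03 m).
It fails at once if the caddy is tipped more than 0.6 rad (angle between caddy's own z axis and vertical above 0.6 rad).
It also fails if it takes over 72 s, if anything falls off the work surface, if the arm or the gripper's body presses on something with over 40 N, if the wrist force passes 120 N, or if a joint passes its speed limit or range.

## Working session

There is one attempt and no reset: what is moved stays moved. The work goes in short steps, Python scripts to look and compute and a tool call to move; the robot and the scene stay as the last step left them, time stands still between calls to the robot, and variables do not carry over. Pictures are saved under pics/ and viewed, at most 10 in all, crops included, and the job is handed in when it is done.

Besides the shell and the picture viewer there is one more tool, called after ">>>" as name([rows], argument=value, ...), one row to a line, values as JSON. play_rows: Moves the arm, as the interface text tells. Its arguments: {"type":"object","properties":{"delta_pos":{"type":"array"},"spin":{"type":"array"},"hand":{"type":"array"},"force":{"type":"number"}},"required":["delta_pos","spin","hand"]}

```bash
mkdir -p pics
cat > h.py <<'E'
import numpy as np, cv2
from bench import arm
def look(n,png=None):
    c=arm.read_camera(n)
    if png: cv2.imwrite('pics/'+png,c['pixels'])
    R,_=cv2.Rodrigues(np.array(c['rvec'],float)); t=np.array(c['tvec'],float).ravel(); K=np.array(c['mtx'])
    z=c['range_z']; v,u=np.mgrid[:z.shape[0],:z.shape[1]]
    P=np.stack([(u-K[0,2])/K[0,0]*z,(v-K[1,2])/K[1,1]*z,z],-1)
    W=(P-t)@R; W[z==0]=np.nan
    return c['pixels'],W
def st():
    s=arm.get_state(); print({k:np.round(s[k],3).tolist() for k in ('time_s','tcp_pos','eef_rot','force','grip_width','finger_force','joint_positions')})
E
python3 - <<'E'
from h import *
a,W=look('top','top.png'); b,V=look('scene','scene.png')
np.savez('first.npz',a=a,W=W,b=b,V=V); st()
E
```

```text
{'time_s': 0.1, 'tcp_pos': [0.202, -0.644, 0.302], 'eef_rot': [-0.001, 0.988, 0.151, -0.0], 'force': [-0.978, 0.101, -0.668], 'grip_width': 1.0, 'finger_force': 0.0, 'joint_positions': [1.159, 0.478, 0.022, 1.556, -0.011, 1.109, -0.083]}
```

View pics/top.png

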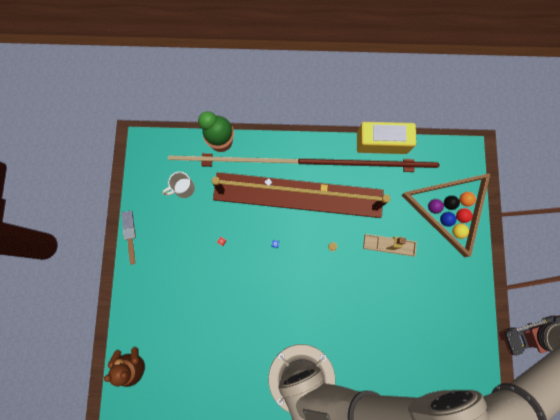

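View pics/scene.png

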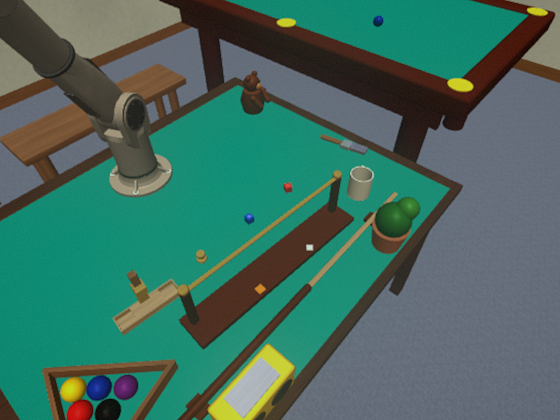

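The top view shows the blue chalk at (276,244), red chalk at (222,241), tip tool at (333,246) and caddy at about (390,245). The diamond is at (268,182), the square at (324,188), and the bar runs from (215,180) to (385,199).

Run:
```python
from h import *
d=np.load('first.npz')
for im,W,n,pts in ((d['a'],d['W'],'top',dict(blue=(276,244),red=(222,241),dia=(268,182),sq=(324,188),tip=(333,246))),(d['b'],d['V'],'scene',dict(blue=(249,218),dia=(310,247),sq=(260,289)))):
    hsv=cv2.cvtColor(im,cv2.COLOR_BGR2HSV).astype(int)
    for k,(u,v) in pts.items():
        sl=np.s_[v-9:v+10,u-9:u+10]; h=hsv[sl]; c=hsv[v,u]
        m=(abs(h-c)[...,0]<8)&(abs(h-c)[...,1]<60)&(abs(h-c)[...,2]<70) if k!='dia' else (h[...,1]<80)&(h[...,2]>150)
        p=W[sl][m]; print(n,k,len(p),np.round(np.nanmedian(p,0),4),np.round(np.nanmin(p,0),4),np.round(np.nanmax(p,0),4))
# caddy, table region
for n,W in (('top',d['W']),('scene',d['V'])):
    x,y,z=np.moveaxis(W,-1,0)
    m=(x>.35)&(x<.65)&(y<-.2)&(y>-.58)&(z>.003)&(z<.035)
    p=W[m][:,:2].astype(np.float32); 
    m&= (x<.9); print(n,'tray',len(p),cv2.minAreaRect(p))
    m=(x>.35)&(x<.65)&(y<-.2)&(y>-.58)&(z>.14)&(z<.2)
    print('grip',m.sum(),np.nanmean(W[m],0),np.nanmax(W[m],0))
    m=(x>.4)&(x<.9)&(abs(y)<.5)&(z>.165)&(z<.185)
    p=W[m]; vx,vy,x0,y0=cv2.fitLine(p[:,:2].astype(np.float32),cv2.DIST_HUBER,0,.01,.01).ravel()
    print('bar',len(p),vx,vy,x0,y0,p.min(0),p.max(0))
```

```text
top blue 19 [0.4717 0.1058 0.027 ] [0.4643 0.0983 0.0207] [0.4793 0.1132 0.0317]
top red 46 [0.4736 0.3051 0.0262] [ 0.4586  0.2904 -0.0016] [0.4889 0.32   0.0344]
top dia 38 [0.7035 0.1389 0.026 ] [0.6519 0.1275 0.0152] [0.714  0.1508 0.1865]
top sq 118 [ 0.6386 -0.0661  0.1767] [ 0.6271 -0.0865  0.0158] [ 0.7023 -0.0249  0.1907]
top tip 49 [ 0.4658 -0.1037  0.0335] [ 0.4533 -0.1183  0.0096] [ 0.4777 -0.0941  0.0429]
scene blue 36 [0.4726 0.1037 0.0244] [0.4604 0.0935 0.0189] [0.4829 0.1178 0.0292]
scene dia 32 [0.7045 0.1392 0.0227] [0.6927 0.1285 0.0183] [0.7167 0.1531 0.0267]
scene sq 68 [ 0.6876 -0.071   0.0226] [ 0.6742 -0.0858  0.0154] [ 0.7011 -0.0561  0.0281]
top tray 3889 ((0.4999583065509796, -0.3899829387664795), (0.29979825019836426, 0.37997475266456604), 0.02740766666829586)
grip 177 [ 0.56593937 -0.26959193  0.17861536] [ 0.63085451 -0.20076438  0.19992661]
bar 778 0.43204936 0.90185 0.7079317 0.08636165 [ 0.46888016 -0.32821992  0.16500489] [0.89991984 0.39176832 0.18498824]
scene tray 2924 ((0.5000631809234619, -0.3899546265602112), (0.29978060722351074, 0.3796025812625885), 0.0012873058440163732)
grip 427 [ 0.58013999 -0.27393195  0.17410682] [ 0.63200619 -0.20027923  0.19974263]
bar 1147 0.08114759 0.9967021 0.63580704 -0.07037396 [ 0.46883879 -0.32961718  0.16501009] [0.89946914 0.38270245 0.18493053]
```

```bash
python3 - <<'E'
from h import *
d=np.load('first.npz')
for n,W in (('top',d['W']),('scene',d['V'])):
    x,y,z=np.moveaxis(W,-1,0)
    m=(x>.57)&(x<.72)&(abs(y)<.25)&(z>.165)&(z<.19)
    p=W[m]; vx,vy,x0,y0=cv2.fitLine(p[:,:2].astype(np.float32),cv2.DIST_HUBER,0,.01,.01).ravel()
    print('bar',len(p),vx/vy,'x at y=0',x0-y0*vx/vy, 'x at -.067',x0+(-.067-y0)*vx/vy,np.median(p,0))
    m=(x>.40)&(x<.54)&(y<-.17)&(y>-.46)&(z>.010)&(z<.035)
    lab=cv2.connectedComponents(m.astype(np.uint8))[1]
    k=np.bincount(lab[m]).argmax(); p=W[lab==k]
    print(n,'tray',len(p),cv2.minAreaRect(p[:,:2].astype(np.float32)),p.min(0),p.max(0))
    m=(x>.40)&(x<.54)&(y<-.2)&(y>-.46)&(z>.09)
    p=W[m]; print('hook',len(p),p.min(0),p.max(0),np.median(p,0))
    m&=(z>.172); print('top',m.sum(),np.nanmean(W[m],0),cv2.minAreaRect(W[m][:,:2].astype(np.float32)))
E
python3 -c "
import cv2
a=cv2.imread('pics/top.png')[215:275,320:440];b=cv2.imread('pics/scene.png')[255:340,100:195]
f=lambda i:cv2.resize(i,(480,400),interpolation=cv2.INTER_CUBIC)
cv2.imwrite('pics/c1.png',cv2.resize(cv2.hconcat([f(a),f(b)]),(800,333)))"
```

```text
bar 512 0.078829914 x at y=0 0.6380971 x at -.067 0.6328155 [ 0.63788548 -0.00170258  0.18179431]
top tray 418 ((0.47845351696014404, -0.3179634213447571), (0.19185958802700043, 0.057541441172361374), 82.59968566894531) [ 0.44252428 -0.4143834   0.01002498] [ 0.51632702 -0.22023861  0.03471354]
hook 125 [ 0.46030888 -0.33157567  0.09913586] [ 0.4999625  -0.29821885  0.18839234] [ 0.47436249 -0.31136011  0.14083836]
top 41 [ 0.47941224 -0.31644323  0.18139225] ((0.47857823967933655, -0.31770628690719604), (0.01963607408106327, 0.021188879385590553), 1.1626734733581543)
bar 740 0.08030872 x at y=0 0.6415808 x at -.067 0.63620013 [ 0.63750162 -0.03840166  0.17875129]
scene tray 884 ((0.4788375496864319, -0.3193052411079407), (0.18948012590408325, 0.059601664543151855), 83.70635223388672) [ 0.44043013 -0.41620603  0.01001941] [ 0.51648952 -0.22324074  0.03478309]
hook 297 [ 0.46027684 -0.33573106  0.09077142] [ 0.50109572 -0.30427401  0.18202327] [ 0.4891514  -0.32127217  0.13582681]
top 70 [ 0.48193027 -0.31976645  0.17817147] ((0.48024725914001465, -0.3191933035850525), (0.019832003861665726, 0.02159438468515873), 82.349609375)
```

View pics/c1.png

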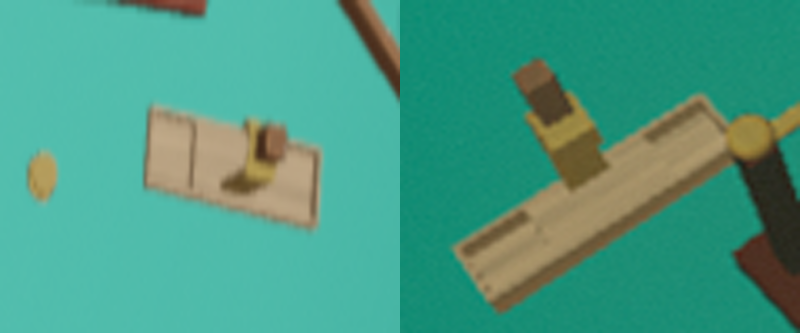

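The caddy is at about (0.480, -0.319) with yaw -0.12. The blue chalk is at (0.472, 0.105). On the bar, the square lies at (0.634, -0.067) and the diamond at (0.649, 0.143), with rail yaw -0.079. Next I move above the chalk.

>>> play_rows([
  [0,0,0],
  [0,0,0],
  [52,-58,0],
  [52,-58,0],
  [52,-58,0],
], spin=[0.152,0.151,0,0,0], hand=[87,87,87,87,87])

```text
time_s: 0.72
tcp_pos: [0.328, -0.5027, 0.3023]
eef_rot: [-0.0, 1.0, 0.0, -0.0]
force: [1.5, -0.0, 0.2]
grip_width: 0.989
finger_force: 0.0
```

>>> play_rows([
  [52,-58,0],
  [52,-58,0],
  [2,-57,0],
  [2,-57,0],
  [2,-57,0],
], spin=[0,0,0,0,0], hand=[87,87,87,87,87])

```text
time_s: 1.35
tcp_pos: [0.416, -0.2382, 0.3024]
eef_rot: [-0.0, 1.0, 0.001, -0.0]
force: [1.1, 0.0, -0.2]
grip_width: 0.992
finger_force: 0.0
```

>>> play_rows([
  [2,-57,0],
  [2,-57,0],
  [2,-57,0],
  [0,-57,30],
  [0,-57,30],
], spin=[0,0,0,0,0], hand=[70,70,70,70,70])

```text
time_s: 1.98
tcp_pos: [0.4219, 0.043, 0.2441]
eef_rot: [-0.0, 1.0, 0.0, 0.001]
force: [0.6, 0.0, 0.1]
grip_width: 0.799
finger_force: 0.0
```

Run:
```python
from h import *
a,W=look('wrist','w1.png'); st()
hsv=cv2.cvtColor(a,cv2.COLOR_BGR2HSV)
m=(cv2.inRange(hsv,(105,100,60),(130,255,255))>0)&(W[...,2]>.018)&(W[...,2]<.035)
p=W[m]; print(m.sum(),np.median(p,0),cv2.minAreaRect(p[:,:2].astype(np.float32)))
```

```text
{'time_s': 2.025, 'tcp_pos': [0.42, 0.05, 0.241], 'eef_rot': [-0.002, 1.0, 0.004, -0.002], 'force': [-1.424, 5.766, -1.724], 'grip_width': 0.794, 'finger_force': 0.0, 'joint_positions': [0.093, 0.167, -0.387, 2.169, 0.081, 0.821, -1.907]}
736 [0.47160292 0.10536614 0.02557992] ((0.4716155230998993, 0.10544600337743759), (0.024625146761536598, 0.024785509333014488), 81.24606323242188)
```

View pics/w1.png

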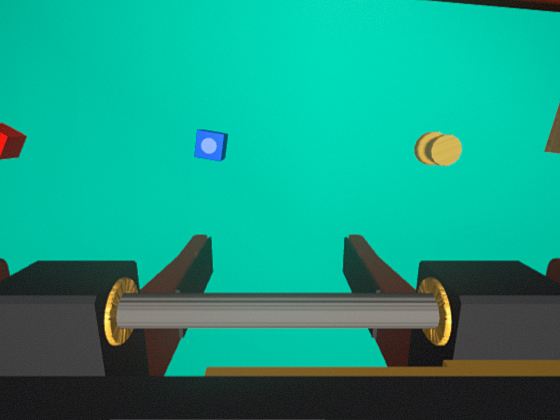

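The wrist view shows the blue chalk at (210,146), the red chalk at the left edge and the tip tool at (440,148). The blue chalk measures (0.4716, 0.1054) with yaw -0.153. I turn to match and let it settle.

>>> play_rows([
  [50,-30,0],
  [0,-20,0],
  [0,0,0],
  [0,0,0],
], spin=[0,0,0.153,0], hand=[70,70,70,70])

```text
time_s: 2.52
tcp_pos: [0.4718, 0.0913, 0.2442]
eef_rot: [0.0, 0.997, -0.075, -0.0]
force: [-0.2, -0.1, -0.2]
grip_width: 0.797
finger_force: 0.0
```

```bash
cat >> h.py <<'E'
def to(x,y,z=None,yaw=None):
    s=arm.get_state(); q=s['eef_rot']; p=np.array(s['tcp_pos'])
    from scipy.spatial.transform import Rotation as R
    M=R.from_quat([q[1],q[2],q[3],q[0]]).as_matrix()
    d=np.array([x,y,p[2] if z is None else z])-p
    psi=np.arctan2(M[1,0],M[0,0]); print('psi',psi.round(4),'shift mm',(M.T@d*1000).round(1),'spin to yaw',None if yaw is None else round(psi-yaw,3), 'zaxis',M[:,2].round(3))
E
python3 -c "
from h import *
st();to(.4716,.1054,.09,-.153)"
```

```text
{'time_s': 2.525, 'tcp_pos': [0.472, 0.091, 0.244], 'eef_rot': [0.0, 0.997, -0.075, -0.0], 'force': [-0.162, -0.149, -0.186], 'grip_width': 0.797, 'finger_force': 0.0, 'joint_positions': [-0.004, 0.255, -0.365, 2.048, 0.119, 0.86, -2.157]}
psi -0.1506 shift mm [ -2.2 -14.  154.2] spin to yaw 0.002 zaxis [-0.001 -0.    -1.   ]
```

>>> play_rows([
  [-2,-14,40],
  [0,0,50],
  [0,0,50],
  [0,0,14],
  [0,0,0],
], spin=[0,0,0,0,0], hand=[70,70,70,70,70], force=15)

```text
time_s: 3.15
tcp_pos: [0.4721, 0.1053, 0.0904]
eef_rot: [0.0, 0.997, -0.075, -0.001]
force: [-0.3, 0.9, 0.0]
grip_width: 0.795
finger_force: 0.0
```

>>> play_rows([
  [0,0,0],
  [0,0,0],
  [0,0,0],
  [0,0,0],
  [0,0,0],
], spin=[0,0,0,0,0], hand=[18,18,18,18,18], force=15)

```text
time_s: 3.78
tcp_pos: [0.4722, 0.1055, 0.0906]
eef_rot: [0.0, 0.997, -0.076, 0.0]
force: [-0.0, -0.5, 1.6]
grip_width: 0.281
finger_force: 15.0
```

```bash
python3 -c "
from h import *
st()"
```

```text
{'time_s': 3.775, 'tcp_pos': [0.472, 0.106, 0.091], 'eef_rot': [0.0, 0.997, -0.076, 0.0], 'force': [-0.017, -0.513, 1.612], 'grip_width': 0.281, 'finger_force': 14.976, 'joint_positions': [-0.109, 0.512, -0.291, 2.141, 0.284, 0.525, -2.336]}
```

The chalk is gripped (24.7 mm). I lift, turn so the fingers close along the caddy's x, and travel.

>>> play_rows([
  [0,0,-30],
  [0,0,-40],
  [0,0,-40],
  [0,0,-40],
  [0,0,0],
], spin=[0,-0.178,-0.178,-0.178,-0.178], hand=[18,18,18,18,18])

```text
time_s: 4.4
tcp_pos: [0.4736, 0.1061, 0.2434]
eef_rot: [0.0, 0.96, 0.279, 0.003]
force: [0.5, 0.4, -0.1]
grip_width: 0.284
finger_force: 15.0
```

>>> play_rows([
  [0,0,0],
  [0,0,0],
  [0,0,0],
  [0,0,0],
  [0,0,0],
], spin=[-0.178,-0.178,-0.178,-0.178,-0.178], hand=[18,18,18,18,18])

```text
time_s: 5.03
tcp_pos: [0.4719, 0.1054, 0.2403]
eef_rot: [-0.0, 0.747, 0.665, -0.0]
force: [0.4, -0.9, -0.1]
grip_width: 0.284
finger_force: 15.0
```

>>> play_rows([
  [-50,10,0],
  [-50,10,0],
  [-50,10,0],
  [-50,10,0],
  [-50,10,0],
], spin=[0,0,0,0,0], hand=[18,18,18,18,18])

```text
time_s: 5.65
tcp_pos: [0.4913, -0.1504, 0.2404]
eef_rot: [0.0, 0.749, 0.663, -0.0]
force: [0.6, 0.2, 0.0]
grip_width: 0.284
finger_force: 15.0
```

>>> play_rows([
  [0,0,0],
  [0,0,0],
], spin=[0,0], hand=[18,18])

```text
time_s: 5.9
tcp_pos: [0.4914, -0.1481, 0.2403]
eef_rot: [-0.0, 0.749, 0.663, 0.0]
force: [-0.5, 0.8, 0.1]
grip_width: 0.278
finger_force: 15.0
```

Run:
```python
from h import *
a,W=look('wrist','w2.png'); st()
np.savez('w2.npz',a=a,W=W)
to(.4877,-.251,.105,1.45)
```

```text
{'time_s': 5.95, 'tcp_pos': [0.491, -0.147, 0.24], 'eef_rot': [-0.0, 0.748, 0.664, 0.0], 'force': [-0.534, 0.619, 0.403], 'grip_width': 0.286, 'finger_force': 14.976, 'joint_positions': [0.684, 0.351, -0.618, 1.968, 0.256, 0.9, -0.186]}
psi 1.4515 shift mm [-103.4    8.6  135.3] spin to yaw 0.001 zaxis [-0.     0.001 -1.   ]
```

View pics/w2.png

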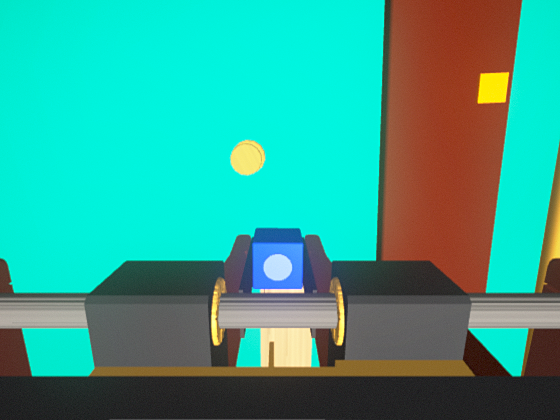

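The view shows the chalk held at (278,265), with the tip tool at (247,157) and the caddy below the fingers. I go over the +y pocket and down.

>>> play_rows([
  [-52,4,0],
  [-51,5,0],
  [0,0,50],
  [0,0,50],
  [0,0,20],
], spin=[0,0,0,0,0], hand=[18,18,18,18,18])

```text
time_s: 6.58
tcp_pos: [0.4872, -0.2499, 0.1182]
eef_rot: [-0.002, 0.748, 0.664, -0.001]
force: [-0.1, 0.2, -0.6]
grip_width: 0.28
finger_force: 15.0
```

>>> play_rows([
  [0,0,8],
  [0,0,7],
  [0,0,0],
], spin=[0,0,0], hand=[18,18,18])

```text
time_s: 6.95
tcp_pos: [0.4887, -0.252, 0.1062]
eef_rot: [0.001, 0.749, 0.663, 0.0]
force: [0.9, 0.3, 0.3]
grip_width: 0.285
finger_force: 15.0
```

Run:
```python
from h import *
a,W=look('scene','s2.png'); st();to(.4877,-.251,.105,1.45)
cv2.imwrite('pics/s2c.png',cv2.resize(a[200:360,60:260],(800,600)))
```

```text
{'time_s': 7.0, 'tcp_pos': [0.489, -0.252, 0.106], 'eef_rot': [0.001, 0.749, 0.663, 0.0], 'force': [-0.489, -0.068, -0.694], 'grip_width': 0.282, 'finger_force': 14.976, 'joint_positions': [0.736, 0.587, -0.478, 1.974, 0.419, 0.676, -0.126]}
psi 1.4499 shift mm [ 1.  -1.1  1.4] spin to yaw -0.0 zaxis [ 0.001 -0.001 -1.   ]
```

View pics/s2c.png

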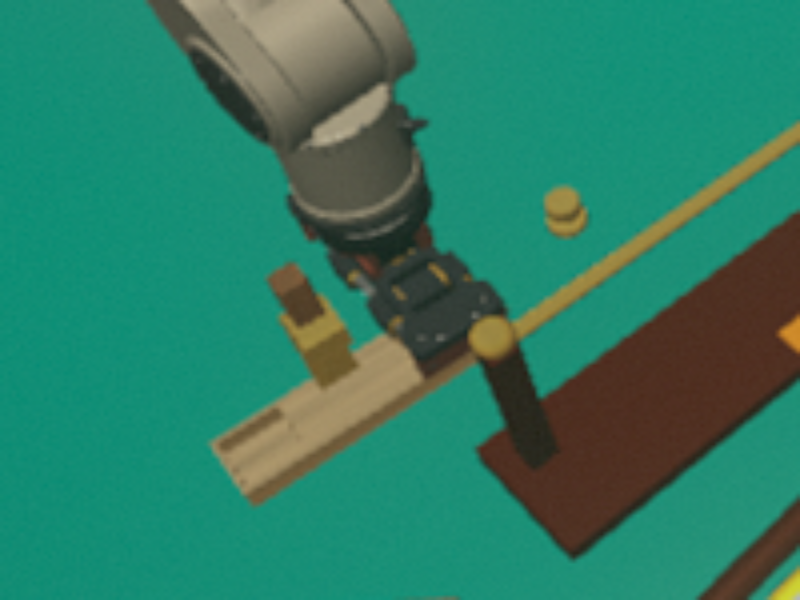

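The gripper (crop 430,300) sits over the near pocket, clear of the hook at (310,330). I release and lift.

>>> play_rows([
  [0,0,0],
  [0,0,0],
  [0,0,0],
  [0,0,-30],
  [0,0,-60],
], spin=[0,0,0,0,0], hand=[40,50,50,50,50])

```text
time_s: 7.62
tcp_pos: [0.4867, -0.2516, 0.1945]
eef_rot: [-0.002, 0.749, 0.663, -0.001]
force: [0.2, -0.6, 0.6]
grip_width: 0.567
finger_force: 0.0
```

>>> play_rows([
  [0,0,-60],
  [0,0,-30],
  [56,0,0],
  [56,0,0],
  [0,0,0],
], spin=[0,0,0,0,0], hand=[60,60,60,60,60])

```text
time_s: 8.25
tcp_pos: [0.5021, -0.1359, 0.2861]
eef_rot: [0.0, 0.746, 0.666, 0.001]
force: [-0.2, -0.6, 0.0]
grip_width: 0.681
finger_force: 0.0
```

Run:
```python
from h import *
st()
a,W=look('top'); b,V=look('scene')
for n,im,W in (('top',a,W),('scene',b,V)):
    x,y,z=np.moveaxis(W,-1,0); hsv=cv2.cvtColor(im,cv2.COLOR_BGR2HSV)
    m=(cv2.inRange(hsv,(105,90,40),(130,255,255))>0)&(x>.4)&(x<.56)&(y<-.15)&(y>-.45)&(z<.06); print(n,'blue',m.sum(),np.nanmedian(W[m],0) if m.any() else 0)
    m=(x>.40)&(x<.54)&(y<-.17)&(y>-.46)&(z>.010)&(z<.035)
    lab=cv2.connectedComponents(m.astype(np.uint8))[1]
    k=np.bincount(lab[m]).argmax(); p=W[lab==k]
    print('tray',len(p),cv2.minAreaRect(p[:,:2].astype(np.float32)))
    m=(x>.40)&(x<.54)&(y<-.2)&(y>-.46)&(z>.172)&(z<.195); print('top',m.sum(),np.nanmean(W[m],0))
```

```text
{'time_s': 8.25, 'tcp_pos': [0.502, -0.136, 0.286], 'eef_rot': [0.0, 0.746, 0.666, 0.001], 'force': [-0.204, -0.64, 0.04], 'grip_width': 0.681, 'finger_force': 0.0, 'joint_positions': [0.693, 0.309, -0.655, 1.906, 0.221, 0.998, -0.172]}
top blue 0 0
tray 82 ((0.47297748923301697, -0.3940618634223938), (0.04133426025509834, 0.06170831620693207), 79.50350189208984)
top 38 [ 0.47970632 -0.31727911  0.1814457 ]
scene blue 98 [ 0.49287692 -0.25384567  0.0278155 ]
tray 985 ((0.48009252548217773, -0.31900015473365784), (0.18976475298404694, 0.05919003114104271), 83.123779296875)
top 65 [ 0.48135452 -0.31937158  0.17840012]
```

The chalk is in the +y pocket at (0.493, -0.254, 0.028). Next I turn the gripper back to close along the caddy's y.

>>> play_rows([
  [0,0,0],
  [0,0,0],
  [0,0,0],
  [0,0,0],
  [0,0,0],
], spin=[0.174,0.174,0.174,0.174,0.174], hand=[60,60,60,60,60])

```text
time_s: 8.98
tcp_pos: [0.5012, -0.143, 0.2852]
eef_rot: [0.0, 0.96, 0.282, -0.0]
force: [0.1, -0.0, 0.6]
grip_width: 0.684
finger_force: 0.0
```

>>> play_rows([
  [0,0,0],
  [0,0,0],
  [0,0,0],
  [0,0,0],
  [0,58,0],
], spin=[0.174,0.174,0.174,0.174,0], hand=[60,60,60,60,60])

```text
time_s: 9.6
tcp_pos: [0.4958, -0.1966, 0.2857]
eef_rot: [-0.001, 0.998, -0.056, 0.0]
force: [1.6, -0.5, -0.1]
grip_width: 0.683
finger_force: 0.0
```

>>> play_rows([
  [0,58,0],
  [0,40,0],
  [0,0,0],
  [0,0,0],
], spin=[0,0,0,0], hand=[60,60,60,60])

```text
time_s: 10.1
tcp_pos: [0.483, -0.2963, 0.2851]
eef_rot: [-0.0, 0.998, -0.059, -0.0]
force: [-0.6, -0.1, 0.4]
grip_width: 0.689
finger_force: 0.0
```

Run:
```python
from h import *
st(); to(.480,-.3185,.222,-.12)
```

```text
{'time_s': 10.1, 'tcp_pos': [0.483, -0.296, 0.285], 'eef_rot': [-0.0, 0.998, -0.059, -0.0], 'force': [-0.557, -0.052, 0.404], 'grip_width': 0.689, 'finger_force': 0.0, 'joint_positions': [0.677, 0.336, -0.293, 1.821, 0.113, 1.002, -1.351]}
psi -0.1178 shift mm [-0.4 22.4 63.1] spin to yaw 0.002 zaxis [-0.001  0.    -1.   ]
```

>>> play_rows([
  [0,22,0],
  [0,0,30],
  [0,0,32],
  [0,0,0],
  [0,0,0],
], spin=[0,0,0,0,0], hand=[60,60,60,60,60])

```text
time_s: 10.72
tcp_pos: [0.4815, -0.3181, 0.2245]
eef_rot: [0.0, 0.998, -0.058, 0.001]
force: [-0.1, -0.3, 1.1]
grip_width: 0.683
finger_force: 0.0
```

>>> play_rows([
  [0,0,0],
  [0,0,0],
  [0,0,0],
  [0,0,0],
  [0,0,0],
], spin=[0,0,0,0,0], hand=[10,10,10,10,10], force=40)

```text
time_s: 11.35
tcp_pos: [0.4809, -0.3178, 0.2234]
eef_rot: [0.0, 0.998, -0.058, 0.0]
force: [0.3, -0.3, 0.7]
grip_width: 0.227
finger_force: 40.0
```

Run:
```python
from h import *
st()
```

```text
{'time_s': 11.35, 'tcp_pos': [0.481, -0.318, 0.223], 'eef_rot': [0.0, 0.998, -0.058, 0.0], 'force': [0.259, -0.323, 0.74], 'grip_width': 0.227, 'finger_force': 39.992, 'joint_positions': [0.691, 0.42, -0.274, 1.856, 0.143, 0.885, -1.338]}
```

The grip holds the post (20 mm). I lift and travel to about 80 mm short of the bar at the square.

>>> play_rows([
  [0,0,-15],
  [0,0,-30],
  [0,0,-35],
  [0,0,-29],
  [0,0,0],
], spin=[0,0,0,0,-0.037], hand=[10,10,10,10,10])

```text
time_s: 11.98
tcp_pos: [0.4819, -0.3179, 0.3352]
eef_rot: [0.001, 0.999, -0.039, 0.002]
force: [-0.4, 0.3, -4.2]
grip_width: 0.229
finger_force: 40.0
```

>>> play_rows([
  [5,-20,0],
  [9,-42,0],
  [9,-45,0],
  [9,-45,0],
  [9,-45,0],
], spin=[0,0,0,0,0], hand=[10,10,10,10,10])

```text
time_s: 12.6
tcp_pos: [0.5369, -0.1211, 0.3307]
eef_rot: [-0.001, 0.999, -0.039, -0.002]
force: [0.7, -0.5, -2.2]
grip_width: 0.228
finger_force: 40.0
```

>>> play_rows([
  [8,-40,0],
  [4,-25,0],
  [0,0,0],
  [0,0,0],
], spin=[0,0,0,0], hand=[10,10,10,10])

```text
time_s: 13.1
tcp_pos: [0.5538, -0.0608, 0.3313]
eef_rot: [0.0, 0.999, -0.04, -0.001]
force: [0.3, -0.8, -3.4]
grip_width: 0.226
finger_force: 40.0
```

Run:
```python
from h import *
st(); to(.634,-.067,.332,-.079)
a,W=look('scene','s3.png'); cv2.imwrite('pics/s3c.png',cv2.resize(a[130:340,130:410],(800,600)))
w,V=look('wrist'); x,y,z=np.moveaxis(V,-1,0)
m=(x>.57)&(x<.75)&(abs(y)<.25)&(z>.165)&(z<.19)
p=V[m]; 
if len(p)>20:
    vx,vy,x0,y0=cv2.fitLine(p[:,:2].astype(np.float32),cv2.DIST_HUBER,0,.01,.01).ravel(); print('wrist bar',len(p),vx/vy,x0+(-.067-y0)*vx/vy,np.median(p,0))
h=cv2.cvtColor(w,cv2.COLOR_BGR2HSV)
m=(cv2.inRange(h,(8,150,120),(32,255,255))>0)&(z<.04)&(x>.65)&(x<.73); print('sq',m.sum(),np.median(V[m],0) if m.any() else 0)
```

```text
{'time_s': 13.1, 'tcp_pos': [0.554, -0.061, 0.331], 'eef_rot': [0.0, 0.999, -0.04, -0.001], 'force': [0.276, -0.837, -3.356], 'grip_width': 0.226, 'finger_force': 39.991, 'joint_positions': [0.349, 0.29, -0.428, 1.783, 0.134, 1.099, -1.775]}
psi -0.0791 shift mm [80.5 -0.2 -0.9] spin to yaw -0.0 zaxis [-0.002 -0.    -1.   ]
wrist bar 9781 0.08027476 0.63318944 [ 0.63330328 -0.06464384  0.1806035 ]
sq 13872 [ 0.67757831 -0.10977596  0.02066431]
```

View pics/s3c.png

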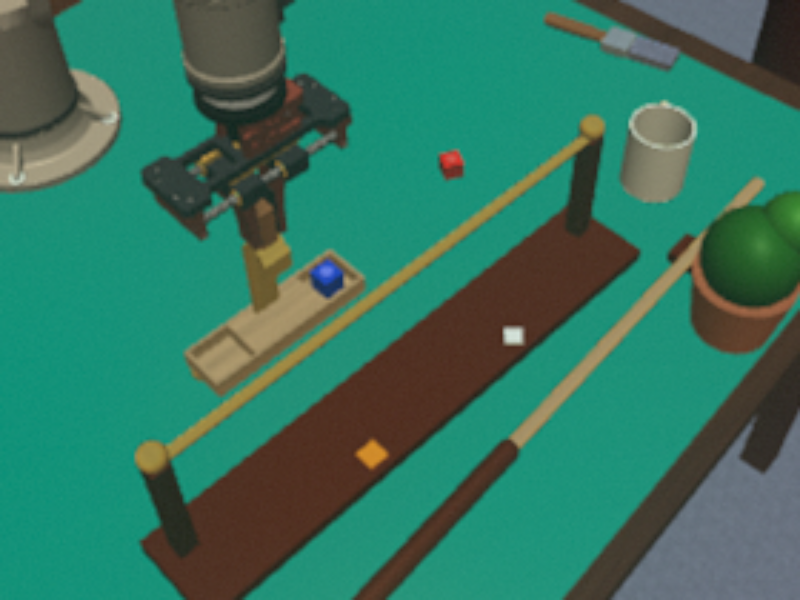

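The crop shows the caddy upright at (270,300) with the chalk at (327,277) in its pocket. It is short of the bar and level with the orange square at (372,453). The wrist camera puts the bar at x = 0.633. I go in, then lower.

>>> play_rows([
  [15,0,0],
  [25,0,0],
  [25,0,0],
  [15,0,0],
  [0,0,0],
], spin=[0,0,0,0,0], hand=[10,10,10,10,10])

```text
time_s: 13.82
tcp_pos: [0.635, -0.0673, 0.3319]
eef_rot: [-0.0, 0.999, -0.04, -0.0]
force: [-0.4, -0.7, -3.2]
grip_width: 0.229
finger_force: 40.0
```

>>> play_rows([
  [0,0,10],
  [0,0,15],
  [0,0,15],
  [0,0,8],
  [0,0,0],
], spin=[0,0,0,0,0], hand=[10,10,10,10,10])

```text
time_s: 14.45
tcp_pos: [0.6338, -0.067, 0.2834]
eef_rot: [-0.0, 0.999, -0.04, -0.001]
force: [0.0, -0.5, -3.2]
grip_width: 0.225
finger_force: 40.0
```

Run:
```python
from h import *
st(); to(.634,-.067,.2734,-.079)
a,W=look('scene','s4.png'); cv2.imwrite('pics/s4c.png',cv2.resize(a[130:340,130:410],(800,600)))
```

```text
{'time_s': 14.45, 'tcp_pos': [0.634, -0.067, 0.283], 'eef_rot': [-0.0, 0.999, -0.04, -0.001], 'force': [0.031, -0.531, -3.186], 'grip_width': 0.225, 'finger_force': 39.991, 'joint_positions': [0.3, 0.465, -0.4, 1.647, 0.2, 1.072, -1.808]}
psi -0.0791 shift mm [ 0.2  0.  10. ] spin to yaw -0.0 zaxis [-0.002  0.    -1.   ]
```

View pics/s4c.png

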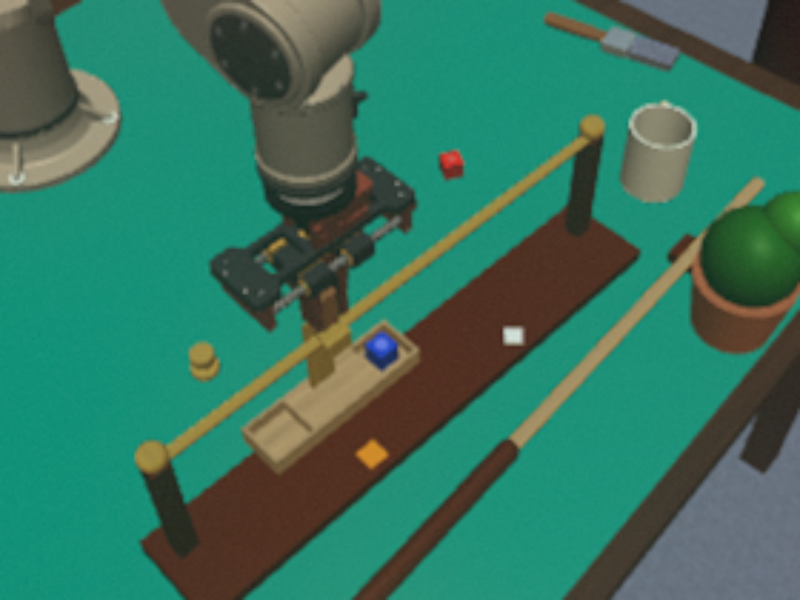

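The bar now runs under the hook at (325,335), with the caddy level and the chalk at (381,348). I lower gently to contact.

>>> play_rows([
  [0,0,4],
  [0,0,3],
  [0,0,0],
], spin=[0,0,0], hand=[10,10,10])

```text
time_s: 14.88
tcp_pos: [0.6342, -0.067, 0.2773]
eef_rot: [0.0, 0.999, -0.04, -0.0]
force: [0.3, 0.1, -2.7]
grip_width: 0.228
finger_force: 40.0
```

>>> play_rows([
  [0,0,2],
  [0,0,1],
  [0,0,0],
], spin=[0,0,0], hand=[10,10,10])

```text
time_s: 15.25
tcp_pos: [0.6342, -0.067, 0.2744]
eef_rot: [0.0, 0.999, -0.04, -0.0]
force: [0.7, 0.4, -3.2]
grip_width: 0.223
finger_force: 40.0
```

>>> play_rows([
  [0,0,1],
  [0,0,0.5],
  [0,0,0],
], spin=[0,0,0], hand=[10,10,10])

```text
time_s: 15.62
tcp_pos: [0.6347, -0.067, 0.2734]
eef_rot: [0.0, 0.999, -0.04, 0.001]
force: [0.6, -0.5, -0.4]
grip_width: 0.224
finger_force: 40.0
```

Run:
```python
from h import *
st(); to(.6495,.1433,.2734,-.079)
```

```text
{'time_s': 15.625, 'tcp_pos': [0.635, -0.067, 0.273], 'eef_rot': [0.0, 0.999, -0.04, 0.001], 'force': [0.591, -0.512, -0.394], 'grip_width': 0.224, 'finger_force': 39.992, 'joint_positions': [0.298, 0.474, -0.398, 1.657, 0.205, 1.05, -1.812]}
psi -0.0792 shift mm [  -1.9 -210.8    0. ] spin to yaw -0.0 zaxis [ 0.001 -0.    -1.   ]
```

It is seated: the bar carries the weight. Now I slide along.

>>> play_rows([
  [0,-10,0],
  [0,-20,0],
  [0,-22,0],
  [0,-22,0],
  [0,-22,0],
], spin=[0,0,0,0,0], hand=[10,10,10,10,10])

```text
time_s: 16.25
tcp_pos: [0.6423, 0.0303, 0.2733]
eef_rot: [0.0, 0.999, -0.039, 0.001]
force: [2.0, -5.0, 3.1]
grip_width: 0.227
finger_force: 40.0
```

>>> play_rows([
  [0,-22,0],
  [0,-22,0],
  [0,-20,0],
  [0,-15,0],
  [0,0,0],
], spin=[0,0,0,0,0], hand=[10,10,10,10,10])

```text
time_s: 16.88
tcp_pos: [0.6485, 0.1111, 0.2735]
eef_rot: [-0.002, 0.999, -0.038, 0.001]
force: [4.4, 4.3, 1.8]
grip_width: 0.223
finger_force: 40.0
```

Run:
```python
from h import *
st(); to(.6495,.1433,.2734,-.079)
w,V=look('wrist'); x,y,z=np.moveaxis(V,-1,0)
h=cv2.cvtColor(w,cv2.COLOR_BGR2HSV)
m=(h[...,1]<90)&(h[...,2]>140)&(z<.045)&(z>.01)&(x>.66)&(x<.74)&(y>.08)&(y<.2); print('dia',m.sum(),np.median(V[m],0) if m.any() else 0,V[m].min(0),V[m].max(0))
```

```text
{'time_s': 16.875, 'tcp_pos': [0.649, 0.111, 0.273], 'eef_rot': [-0.002, 0.999, -0.038, 0.001], 'force': [4.447, 4.306, 1.817], 'grip_width': 0.223, 'finger_force': 39.995, 'joint_positions': [0.042, 0.511, -0.429, 1.606, 0.231, 1.073, -2.096]}
psi -0.0763 shift mm [ -1.5 -32.2   0.2] spin to yaw 0.003 zaxis [ 0.002  0.004 -1.   ]
dia 541 [0.70582072 0.13803468 0.02416913] [0.69061288 0.08071694 0.01802555] [0.7244963  0.15366955 0.0266465 ]
```

>>> play_rows([
  [0.5,-15,0],
  [0,-13,0],
  [0,-4,0],
  [0,0,0],
  [0,0,0],
], spin=[0,0,0,0,0], hand=[10,10,10,10,10])

```text
time_s: 17.55
tcp_pos: [0.651, 0.1379, 0.2733]
eef_rot: [0.001, 0.999, -0.04, -0.0]
force: [1.7, -5.0, 6.1]
grip_width: 0.228
finger_force: 40.0
```

Run:
```python
from h import *
st(); to(.6495,.1433,.2734,-.079)
a,W=look('scene','s5.png'); cv2.imwrite('pics/s5c.png',cv2.resize(a[130:340,130:410],(800,600)))
w,V=look('wrist','w5.png'); x,y,z=np.moveaxis(V,-1,0)
h=cv2.cvtColor(w,cv2.COLOR_BGR2HSV)
m=((h[...,1]<90)&(h[...,2]>140)&(z<.045)&(z>.01)&(x>.66)&(x<.74)&(y>.08)&(y<.2)).astype(np.uint8)
l=cv2.connectedComponents(m)[1]; k=np.bincount(l[m>0]).argmax(); q=V[l==k]; print('dia',len(q),q.mean(0),q.min(0),q.max(0))
```

```text
{'time_s': 17.55, 'tcp_pos': [0.651, 0.138, 0.273], 'eef_rot': [0.001, 0.999, -0.04, -0.0], 'force': [1.743, -4.957, 6.125], 'grip_width': 0.228, 'finger_force': 39.995, 'joint_positions': [-0.002, 0.524, -0.429, 1.584, 0.239, 1.087, -2.144]}
psi -0.0808 shift mm [-2.  -5.2 -0.1] spin to yaw -0.002 zaxis [-0.001 -0.002 -1.   ]
dia 481 [0.70478011 0.13911593 0.02398786] [0.69050613 0.12526614 0.01919348] [0.71918539 0.15342651 0.02672125]
```

View pics/s5c.png

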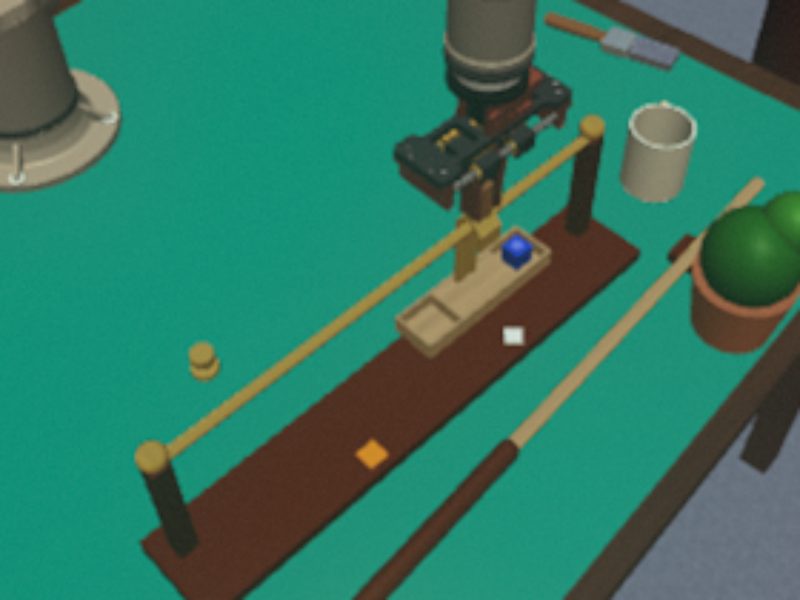

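The caddy hangs on the bar around (480,240) with the chalk at (516,250). The diamond at (513,335) is a few mm further along. I nudge 5 mm while easing the load, then release and rise.

>>> play_rows([
  [0,-5,-0.5],
  [0,0,0],
  [0,0,0],
  [0,0,0],
], spin=[0,0,0,0], hand=[10,10,10,10])

```text
time_s: 18.15
tcp_pos: [0.6514, 0.1435, 0.2733]
eef_rot: [0.001, 0.999, -0.04, -0.0]
force: [1.1, -4.5, 4.4]
grip_width: 0.222
finger_force: 40.0
```

Run:
```python
from h import *
st(); to(.6495,.1434,.2734,-.079)
```

```text
{'time_s': 18.15, 'tcp_pos': [0.651, 0.143, 0.273], 'eef_rot': [0.001, 0.999, -0.04, -0.0], 'force': [1.059, -4.492, 4.4], 'grip_width': 0.222, 'finger_force': 39.994, 'joint_positions': [-0.01, 0.527, -0.43, 1.58, 0.24, 1.088, -2.151]}
psi -0.08 shift mm [-1.9  0.2 -0.1] spin to yaw -0.001 zaxis [-0.001 -0.001 -1.   ]
```

>>> play_rows([
  [0,0,0],
  [0,0,0],
  [0,0,0],
  [0,0,0],
  [0,0,0],
], spin=[0,0,0,0,0], hand=[28,40,50,50,50], force=10)

```text
time_s: 18.77
tcp_pos: [0.6515, 0.1445, 0.2734]
eef_rot: [-0.0, 0.999, -0.04, -0.0]
force: [-0.4, 0.6, -0.1]
grip_width: 0.57
finger_force: 0.0
```

>>> play_rows([
  [0,0,-15],
  [0,0,-30],
  [0,0,-50],
  [0,0,-30],
  [0,0,0],
], spin=[0,0,0,0,0], hand=[50,50,50,50,50])

```text
time_s: 19.4
tcp_pos: [0.6524, 0.145, 0.4026]
eef_rot: [-0.001, 0.999, -0.04, 0.003]
force: [-0.0, 0.8, -0.0]
grip_width: 0.567
finger_force: 0.0
```

>>> play_rows([
  [-50,0,0],
  [-60,0,0],
  [-40,0,0],
  [0,0,0],
  [0,0,0],
], spin=[0,0,0,0,0], hand=[50,50,50,50,50])

```text
time_s: 20.02
tcp_pos: [0.5024, 0.1557, 0.3982]
eef_rot: [0.0, 0.999, -0.04, 0.0]
force: [0.6, 0.0, 0.2]
grip_width: 0.569
finger_force: 0.0
```

Run:
```python
from h import *
st()
a,W=look('scene','s6.png'); cv2.imwrite('pics/s6c.png',cv2.resize(a[130:340,130:410],(800,600)))
w,V=look('top')
for n,A in (('scene',W),('top',V)):
    x,y,z=np.moveaxis(A,-1,0)
    m=(x>.58)&(x<.70)&(y>0.02)&(y<.27)&(z>.055)&(z<.095); p=A[m]; print(n,'tray',len(p),cv2.minAreaRect(p[:,:2].astype(np.float32)))
    m=(x>.6)&(x<.70)&(y>0.08)&(y<.2)&(z>.215)&(z<.245); p=A[m]; print('post',len(p),np.mean(p,0))
```

```text
{'time_s': 20.025, 'tcp_pos': [0.502, 0.156, 0.398], 'eef_rot': [0.0, 0.999, -0.04, 0.0], 'force': [0.597, 0.009, 0.217], 'grip_width': 0.569, 'finger_force': 0.0, 'joint_positions': [0.023, 0.188, -0.507, 1.758, 0.097, 1.22, -2.161]}
scene tray 888 ((0.6499894261360168, 0.14181391894817352), (0.1936286985874176, 0.057329919189214706), 85.52985382080078)
post 71 [0.65148422 0.13938903 0.22515842]
top tray 159 ((0.6427590847015381, 0.08095826953649521), (0.06483899801969528, 0.04928123205900192), 84.90827941894531)
post 0 [nan nan nan]
  return _methods._mean(a, axis=axis, dtype=dtype,
  ret = um.true_divide(
```

View pics/s6c.png

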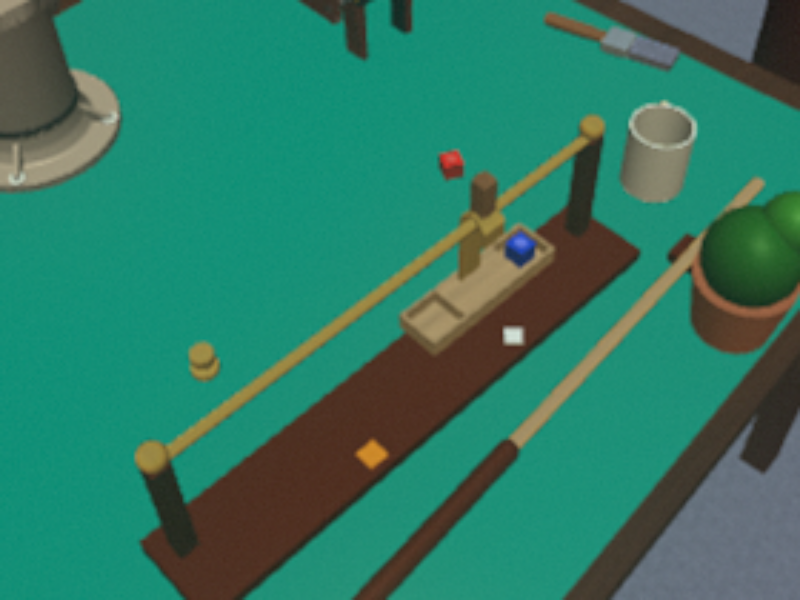

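The caddy hangs upright and free at (480,240) with the chalk in it. Its tray centre is at y = 0.142 against a target of 0.143. I let any swing die out and hand in.

>>> play_rows([
  [0,0,0],
  [0,0,0],
  [0,0,0],
  [0,0,0],
  [0,0,0],
], spin=[0,0,0,0,0], hand=[50,50,50,50,50])

```text
time_s: 20.75
tcp_pos: [0.502, 0.1562, 0.3985]
eef_rot: [0.0, 0.999, -0.04, 0.0]
force: [0.3, 0.4, -0.4]
grip_width: 0.569
finger_force: 0.0
```

>>> play_rows([
  [0,0,0],
  [0,0,0],
  [0,0,0],
  [0,0,0],
  [0,0,0],
], spin=[0,0,0,0,0], hand=[50,50,50,50,50])

```text
time_s: 21.38
tcp_pos: [0.502, 0.1562, 0.3984]
eef_rot: [0.0, 0.999, -0.04, 0.0]
force: [0.4, 0.2, -0.6]
grip_width: 0.57
finger_force: 0.0
```

```bash
python3 -c "
from h import *
print(arm.job_done())"
```

```text
the job is handed in; nothing more can be done
None
```

I handed the job in at about 21 s with the caddy hanging freely on the rail, about 2 mm from the diamond by camera, and the blue chalk in its +y pocket; the hand-in returned no verdict.

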